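# Close the waffle iron after breakfast

## Task

Breakfast is over and both machines are cold: lower the lid of the round waffle iron gently until it is fully closed, without slamming it. Leave the lid of the square contact grill open as it is.

Things in the scene. Friction and masses are not known exactly. Their poses are not given: they have to be found in the camera images.
- waffle_iron: Fixed round waffle iron, black base and steel lid 210 mm across, lid 40 mm thick. Origin: centre of the base's underside, on the table; x points from the front (handle side, roughly facing the robot) back to the hinge, z up. Hinge axis along y at x +115, z +68 mm. The lid leans open over the base.
- waffle_iron_lid (a joint): Opening angle of the waffle iron's lid, rad: 0 is fully closed (a firm stop), growing as it rises; starts at 0.5 to 0.95. The hinge is stiff: the lid stays where it is left and must be pushed all the way down; 2 to 10 N down on the handle moves it.
- waffle_iron_lid_handle (a point): Centre of the bar of the lid's black D-shaped handle: round, 18 mm thick, 90 mm long, parallel to the hinge, 45 mm (centre) in front of the lid's rim, joined to it by an arm at each end. Turns with the lid, 266 mm from the hinge axis; lid closed: at x -150, z +90 mm in the waffle iron's frame, axes alike.
- grill_lid_handle (a point): Centre of the like handle bar on the contact grill, the rectangular appliance (210 x 230 mm, square-cornered steel lid, straight ribs inside) of the same height and materials that stands open to the left or right of the waffle iron. To be left alone.

How it is judged:
By the outcome, as a careful person would: the job done as asked, in the order asked, and still so for the second after the job is handed in, with the robot touching nothing.
It also fails if it takes over 40 s, if anything falls off the work surface, if the arm or the gripper's body presses on something with over 40 N, if the wrist force passes 120 N, or if a joint passes its speed limit or range.

## Robot

A 6-joint arm with a two-finger parallel gripper is mounted at the origin on the work surface. World frame = base frame: x ahead of the robot, y to its left, z up, the work surface at z = 0. Lengths are in m, angles in rad, forces in N, time in s.
With the tool pointing down it reaches from about 0.35 to 0.975 m from the base axis. Payload 4.9 kg.
Tool frame: the origin (TCP) lies at the very end of the fingers, on their centre line; the grasp point (between the pads) lies 19 mm behind it (manip.hold_point_z is the distance from the TCP to the grasp point, in m); z points along the fingers, x is the direction in which the jaws open and shut, and the axes are right-handed (so a half turn about z gives the same grasp; the last joint's range is limited). The gripper opens to 85 mm and grips with 20 to 120 N. Pads are 22 mm wide; open, the fingers measure 114 mm over their backs; the gripper's body (76 mm by 85 mm) begins 54 mm behind the grasp point. The pads swing forward as they close: fully open they stand 13 mm farther back than shut.
Start: joints at [-1.395, 0.053, 1.613, -0, 1.476, -0.119], TCP at [0.182, -0.598, 0.231] pointing down, gripper open.
Joint ranges: [-3.01, 3.01], [-1.01, 2.22], [0.06, 2.58], [-1.02, 4.17], [0.09, 2.62], [-3.14, 3.14]. Speed limits (rad/s): [2.57, 2.57, 3.14, 3.14, 3.14, 3.14].

## Interface

Orientations are given as a unit quaternion [w, x, y, z].
In Python, from plant import manip gives the robot as it stands.
- The arm moves only by the shell command python3 -m handwheel 'ROWS' [OPENING]. ROWS is JSON, a list of rows, each an object of numbers: "dx", "dy", "dz": the shift along the tool's x, y, z in m; "ax", "ay", "az": the turn, a rotation vector about the tool's x, y, z in rad. In form: [{"dx": .., "dy": .., "dz": .., "ax": .., "ay": .., "az": ..}, ...]. A call has 1 to 5 rows; each row is the pose to reach, as a shift and turn from the pose commanded when the call began, along the tool's axes at that moment; what a row does not reach only later rows make up. A row lasts 1/8 s, in which the tool goes at most 62.5 mm and 10.7 degrees, less where a joint would pass 70% of its speed; a pose out of reach is approached as far as the arm can. A call with a gripper value outside its range is refused whole. OPENING is the closure in counts, from 0 (fully open) to 255 (shut), set as the call begins (- or left out, the last holds). The fingers move at their own pace and stop on an object; the grip force is fixed at half the most. Time passes only in rows, so rows that repeat a pose let the fingers close. It gives the time, the measured TCP pose, the force and the opening at its end, in the units of the state.
- manip.state(): the state, without advancing time (a new reading comes with each control period).
- manip.grab_frame(name): name is "scene" or "top"; returns a dict with "image" (480x640x3 uint8, blue, green, red), "z_map" (480x640 float32, m along the optical axis (not along the pixel's ray), 0 where there is no reading), "K" (3x3 intrinsics, pixels), "xyz" and "rotation" of the camera in the world. Camera axes: x right, y up, looking along -z (the intrinsics and any distortion apply to the point x, -y, -z); pixel columns grow to the right and rows downward; lengths in m; the calibration is good to about 2 mm. A picture is of the moment at which its call begins.
- manip.job_done(): hands the job in, once; it reports no verdict.
The state is a dict: "time": time; "joint_pos": joint angles; "joint_vel": joint speeds; "joint_efforts": joint torques, N m; "tool_pos": TCP position; "tool_rot": TCP orientation; "contact_force": force on the tool from outside, world axes, zero at the start; "ft_torque": the same for the moment, N m; "gripper_width": opening from 0.0 (shut) to 1.0 (fully open).
Only numpy, scipy, OpenCV 4.12 (cv2) and the standard library are available. Lean on these libraries where they do the work, as an engineer would, in place of code of your own. Each camera call takes 0.05 s, during which the arm holds its last target.

## Working session

There is one attempt and no reset: what is moved stays moved. The work goes in short steps, Python scripts to look and compute and a shell command to move; the robot and the scene stay as the last step left them, time stands still between calls to the robot, and variables do not carry over. Pictures are saved under pics/ and viewed, and the job is handed in when it is done.

```bash
mkdir -p pics; ls; python3 - <<'E'
from plant import manip
import cv2,numpy as np
print(manip.state())
for n in("scene","top"):
    f=manip.grab_frame(n);cv2.imwrite(f"pics/{n}0.png",f["image"]);np.savez(f"{n}0.npz",**f)
    print(n,f["K"],f["xyz"],f["rotation"],[k for k in f])
E
```

```text
pics
{'time': 0.0, 'joint_pos': array([-1.39497679e+00,  5.33237175e-02,  1.61432467e+00, -1.05476899e-05,
        1.47597653e+00, -1.19032821e-01]), 'joint_vel': array([-0.00052078,  0.00052714,  0.00140618,  0.00062568,  0.00169887,
       -0.0008649 ]), 'joint_efforts': array([ 2.82885139e-04, -3.93683338e+01, -3.70175672e+01, -1.59381507e-04,
        7.02486388e-03,  1.01444238e-05]), 'tool_pos': array([ 0.1814911 , -0.59741032,  0.23006523]), 'tool_rot': array([-6.94012565e-04,  8.03305116e-01, -5.95566838e-01, -7.42230401e-04]), 'contact_force': array([-0.32716481,  0.68266091,  0.57823032]), 'ft_torque': array([0.0032168 , 0.03475214, 0.03344565]), 'gripper_width': 1.0005820660480667}
scene [[554.25313775   0.         322.82814064]
 [  0.         554.25313775 242.33775844]
 [  0.           0.           1.        ]] [ 0.96450317 -0.5185232   1.14332572] [0.91746376 0.24734343 0.08364574 0.3001414 ] ['image', 'z_map', 'K', 'xyz', 'rotation']
top [[609.10896896   0.         326.01611265]
 [  0.         609.10896896 244.97784236]
 [  0.           0.           1.        ]] [ 0.40533653 -0.02261612  1.19948148] [-0.69640237 -0.06249051  0.06224897  0.71221047] ['image', 'z_map', 'K', 'xyz', 'rotation']
```

View pics/scene0.png

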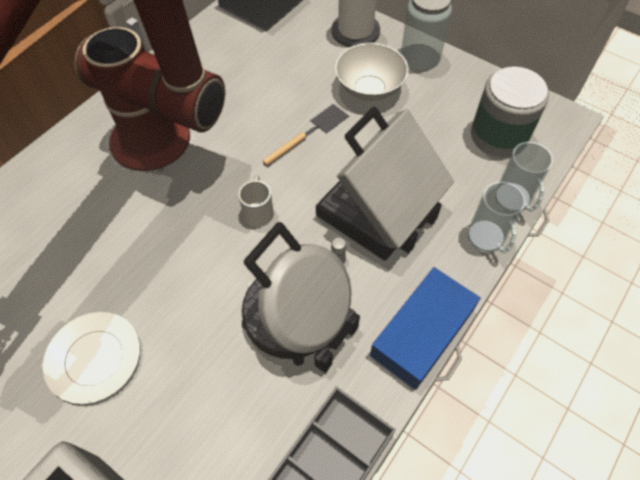

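View pics/top0.png

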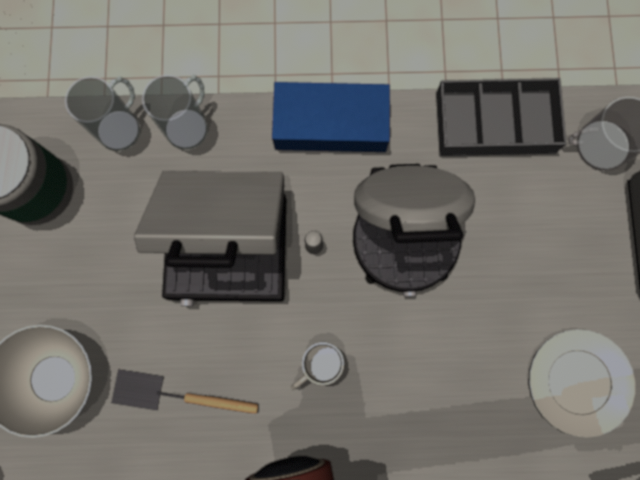

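The scene view shows the waffle iron (round) at about (295,300) with its handle bar near (270,250). The top view shows its handle bar from about (398,237) to (458,231) and the grill to its left.

```bash
cat > h.py <<'E'
import numpy as np,cv2
from scipy.spatial.transform import Rotation as R
def cloud(f):
    z=f["z_map"];K=f["K"];v,u=np.mgrid[:480,:640]
    p=np.stack([(u-K[0,2])/K[0,0]*z,-(v-K[1,2])/K[1,1]*z,-z],-1)
    q=f["rotation"]
    return p@R.from_quat(np.roll(q,-1)).as_matrix().T+f["xyz"]
E
python3 - <<'E'
from h import *
for n,r in(("top",(330,150,490,310)),("scene",(220,200,380,380))):
    f=dict(np.load(n+"0.npz"));c=cloud(f)
    a,b,d,e=r;cv2.imwrite(f"pics/{n}0c.png",cv2.resize(f["image"][b:e,a:d],None,fx=4,fy=4 if n=="top" else 3.3,interpolation=cv2.INTER_CUBIC)[:600])
    if n=="top":
        for p in [(400,235),(410,236),(420,236),(428,235),(440,235),(450,234),(458,233),(415,200),(415,170),(310,400),(410,294)]: print(p,c[p[1],p[0]].round(3))
    else:
        for p in [(252,272),(258,262),(263,252),(268,246),(274,238),(280,230),(300,300),(200,300)]: print(p,c[p[1],p[0]].round(3))
E
```

```text
(400, 235) [ 0.405 -0.023  1.199]
(410, 236) [ 0.579 -0.152  0.287]
(420, 236) [ 0.578 -0.167  0.29 ]
(428, 235) [ 0.58 -0.18  0.29]
(440, 235) [ 0.58  -0.198  0.288]
(450, 234) [ 0.58  -0.213  0.292]
(458, 233) [ 0.581 -0.225  0.292]
(415, 200) [ 0.651 -0.172  0.226]
(415, 170) [ 0.73  -0.189  0.136]
(310, 400) [ 0.319  0.013 -0.002]
(410, 294) [ 0.513 -0.181  0.049]
(252, 272) [ 0.595 -0.234  0.272]
(258, 262) [ 0.474 -0.117  0.   ]
(263, 252) [ 0.588 -0.194  0.279]
(268, 246) [ 0.587 -0.178  0.278]
(274, 238) [ 0.587 -0.162  0.284]
(280, 230) [ 0.587 -0.143  0.286]
(300, 300) [ 0.674 -0.203  0.201]
(200, 300) [ 0.43  -0.269 -0.001]
```

View pics/top0c.png

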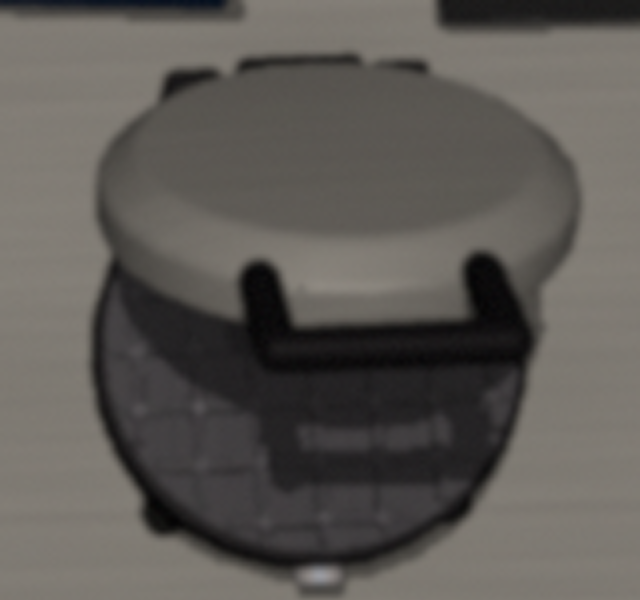

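View pics/scene0c.png

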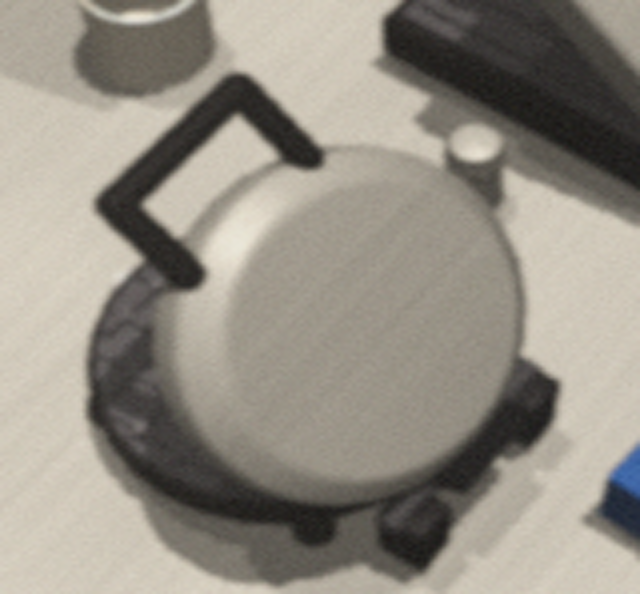

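```bash
python3 - <<'E'
from h import *
f=dict(np.load("top0.npz"));c=cloud(f)
m=np.zeros((480,640),bool);m[178:198,380:445]=1
P=c[m];P=P[P[:,2]>.05];q=P.mean(0);n=np.linalg.svd(P-q)[2][2];n*=np.sign(n[2]);print("lid n",n,"yaw",np.degrees(np.arctan2(n[1],n[0])),"angle",np.arccos(n[2]), "resid",np.std((P-q)@n))
for nm in("top","scene"):
    c=cloud(dict(np.load(nm+"0.npz")));im=np.load(nm+"0.npz")["image"].max(-1)
    s=(c[...,2]>.262)&(c[...,2]<.31)&(c[...,0]>.54)&(c[...,0]<.61)&(c[...,1]<-.1)&(c[...,1]>-.27)&(im<70)
    H=c[s];print(nm,len(H),H.mean(0),H.min(0),H.max(0),np.polyfit(H[:,1],H[:,0],1))
E
```

```text
lid n [ 0.94824182 -0.01872083  0.31699681] yaw -1.1310252035658723 angle 1.2482350144684555 resid 0.009307768099724214
top 987 [ 0.58292404 -0.18021422  0.28492854] [ 0.57051522 -0.23475227  0.26204712] [ 0.60956754 -0.12760758  0.2939425 ] [-0.01638655  0.57997095]
scene 616 [ 0.58737864 -0.18496448  0.28319014] [ 0.57302305 -0.2341234   0.26211701] [ 0.60919964 -0.13160532  0.29528949] [-0.02298447  0.58312733]
```

```bash
python3 -m handwheel '[{"dx":-0.02,"dy":-0.04,"dz":-0.03,"az":-0.12},{"dx":-0.05,"dy":-0.09,"dz":-0.06,"az":-0.25},{"dx":-0.08,"dy":-0.14,"dz":-0.09,"az":-0.38},{"dx":-0.11,"dy":-0.19,"dz":-0.115,"az":-0.51},{"dx":-0.14,"dy":-0.24,"dz":-0.115,"az":-0.64}]' 255
python3 - <<'E'
from plant import manip
from h import *
s=manip.state();r=R.from_quat(np.roll(s["tool_rot"],-1)).as_matrix()
t=np.array([.581,-.182,.335]);print(s["tool_pos"],s["joint_pos"],r.T@(t-s["tool_pos"]),r)
E
```

```text
[ 0.18149612 -0.59747612  0.23018219] [-1.39498593e+00  5.33027679e-02  1.61415062e+00 -1.37908165e-05
  1.47601468e+00 -1.19000841e-01] [-0.2816658  -0.50301072 -0.10418789] [[ 2.90560177e-01 -9.56856660e-01 -3.41539133e-04]
 [-9.56854905e-01 -2.90560302e-01  1.84410628e-03]
 [-1.86378309e-03 -2.09020452e-04 -9.99998241e-01]]invalid input at $[0]: expected keys dx, dy, dz, ax, ay, az
```

All six keys are required.

```bash
python3 -m handwheel '[{"dx":-0.02,"dy":-0.04,"dz":-0.03,"ax":0,"ay":0,"az":-0.12},{"dx":-0.05,"dy":-0.09,"dz":-0.06,"ax":0,"ay":0,"az":-0.25},{"dx":-0.08,"dy":-0.14,"dz":-0.09,"ax":0,"ay":0,"az":-0.38},{"dx":-0.11,"dy":-0.19,"dz":-0.115,"ax":0,"ay":0,"az":-0.51},{"dx":-0.14,"dy":-0.24,"dz":-0.115,"ax":0,"ay":0,"az":-0.64}]' 255
cat > s.py <<'E'
from plant import manip
from h import *
import sys
s=manip.state();r=R.from_quat(np.roll(s["tool_rot"],-1)).as_matrix()
t=np.array(eval(sys.argv[1]));print("t",s["time"],s["tool_pos"].round(4),"F",s["contact_force"].round(1),"q",s["joint_pos"].round(2),"d",(r.T@(t-s["tool_pos"])).round(4),"turn",R.from_matrix(r.T@np.diag([1.,-1,-1])).as_rotvec().round(3))
E
python3 s.py .581,-.182,.335
```

```text
time: 0.72
tool_pos: [0.3702, -0.3953, 0.3487]
tool_rot: [0.001, 0.95, -0.311, 0.002]
contact_force: [0.7, -0.1, -0.3]
gripper_width: 0.003
t 0.725 [ 0.3702 -0.3953  0.3487] F [ 0.7 -0.1 -0.3] q [-0.96 -0.19  1.65  0.    1.68 -0.32] d [ 0.0438 -0.2966  0.0135] turn [ 0.002 -0.003 -0.633]
```

```bash
python3 -m handwheel '[{"dx":0.008,"dy":-0.059,"dz":0,"ax":0,"ay":0,"az":-0.13},{"dx":0.017,"dy":-0.118,"dz":0,"ax":0,"ay":0,"az":-0.26},{"dx":0.026,"dy":-0.178,"dz":0,"ax":0,"ay":0,"az":-0.39},{"dx":0.035,"dy":-0.237,"dz":0,"ax":0,"ay":0,"az":-0.52},{"dx":0.043,"dy":-0.296,"dz":0,"ax":0,"ay":0,"az":-0.63}]'
python3 -m handwheel '[{"dx":0,"dy":0,"dz":0.012,"ax":0,"ay":0,"az":0}]'
python3 s.py .581,-.182,.291
python3 - <<'E'
from plant import manip
import cv2
for n,(a,b,d,e) in(("scene",(160,120,380,380)),("top",(330,150,490,310))):
    f=manip.grab_frame(n);cv2.imwrite(f"pics/{n}1.png",cv2.resize(f["image"][b:e,a:d],None,fx=2.3 if n=="scene" else 3.5,fy=2.3 if n=="scene" else 3.5))
E
```

```text
time: 1.35
tool_pos: [0.5804, -0.1818, 0.3456]
tool_rot: [-0.0, 1.0, -0.001, -0.0]
contact_force: [-0.0, -1.0, -0.2]
gripper_width: 0.001
time: 1.48
tool_pos: [0.5815, -0.1805, 0.3341]
tool_rot: [-0.0, 1.0, -0.0, 0.0]
contact_force: [-0.4, 1.0, 0.8]
gripper_width: -0.001
t 1.475 [ 0.5815 -0.1805  0.3341] F [-0.4  1.   0.8] q [-0.42 -0.03  1.52  0.    1.64 -0.42] d [-0.0005  0.0016  0.0431] turn [-0.    -0.001 -0.   ]
```

View pics/scene1.png

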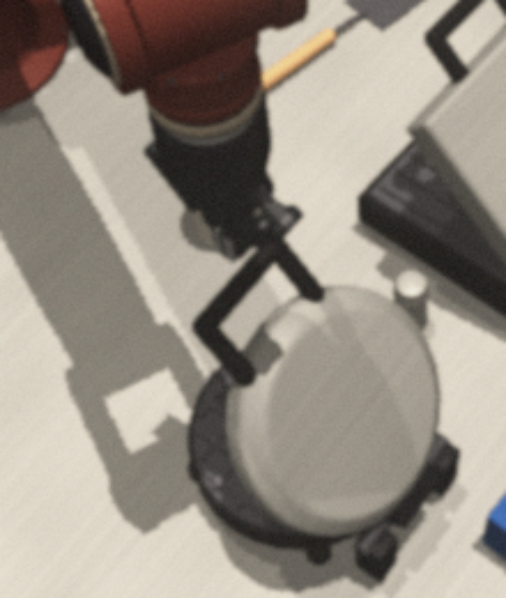

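View pics/top1.png

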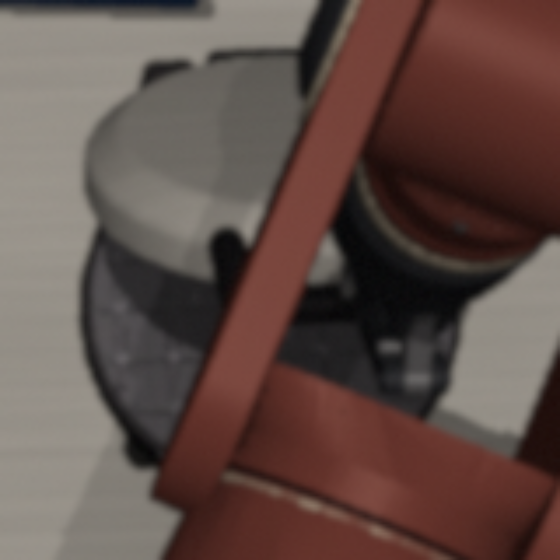

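The scene view shows the closed fingertips just above the bar (tips about (270,240) in the crop). Next I compute the arc and descend to contact.

```bash
python3 -m handwheel '[{"dx":0,"dy":0,"dz":0.015,"ax":0,"ay":0,"az":0},{"dx":-0.001,"dy":0,"dz":0.03,"ax":0,"ay":0,"az":0},{"dx":-0.002,"dy":0,"dz":0.036,"ax":0,"ay":0,"az":0},{"dx":-0.003,"dy":0,"dz":0.04,"ax":0,"ay":0,"az":0},{"dx":-0.003,"dy":0,"dz":0.042,"ax":0,"ay":0,"az":0}]'
python3 s.py .581,-.182,.291
python3 - <<'E'
import numpy as np
for z in np.arange(.300,.085,-.01):
    a=np.arcsin((z-.009-.068)/.266);print(round(z,3),"x",round(.739-.266*np.cos(a),4),"th",round(a-.083,3))
E
```

```text
time: 2.2
tool_pos: [0.5763, -0.1837, 0.2923]
tool_rot: [0.0, 1.0, -0.003, 0.0]
contact_force: [1.3, -0.6, 0.7]
gripper_width: -0.001
t 2.2 [ 0.5763 -0.1837  0.2923] F [ 1.3 -0.6  0.7] q [-0.43 -0.02  1.59  0.    1.58 -0.43] d [ 0.0047 -0.0017  0.0013] turn [ 0.    -0.    -0.006]
0.3 x 0.594 th 0.911
0.29 x 0.5797 th 0.846
0.28 x 0.5671 th 0.785
0.27 x 0.556 th 0.729
0.26 x 0.546 th 0.676
0.25 x 0.5369 th 0.625
0.24 x 0.5288 th 0.577
0.23 x 0.5214 th 0.53
0.22 x 0.5147 th 0.485
0.21 x 0.5086 th 0.441
0.2 x 0.5031 th 0.398
0.19 x 0.4982 th 0.356
0.18 x 0.4938 th 0.315
0.17 x 0.4898 th 0.274
0.16 x 0.4863 th 0.234
0.15 x 0.4832 th 0.195
0.14 x 0.4806 th 0.156
0.13 x 0.4783 th 0.118
0.12 x 0.4765 th 0.079
0.11 x 0.4751 th 0.041
0.1 x 0.474 th 0.004
0.09 x 0.4733 th -0.034
```

```bash
python3 -m handwheel '[{"dx":-0.003,"dy":0,"dz":0.004,"ax":0,"ay":0,"az":0},{"dx":-0.008,"dy":0,"dz":0.008,"ax":0,"ay":0,"az":0},{"dx":-0.013,"dy":0,"dz":0.012,"ax":0,"ay":0,"az":0},{"dx":-0.018,"dy":0,"dz":0.016,"ax":0,"ay":0,"az":0},{"dx":-0.022,"dy":0,"dz":0.02,"ax":0,"ay":0,"az":0}]'
```

```text
time: 2.82
tool_pos: [0.554, -0.184, 0.2736]
tool_rot: [0.001, 1.0, -0.003, 0.0]
contact_force: [-3.5, -1.6, 6.6]
gripper_width: 0.001
```

Contact is about 7 N. I'll continue along the arc.

```bash
python3 -m handwheel '[{"dx":-0.006,"dy":0,"dz":0.006,"ax":0,"ay":0,"az":0},{"dx":-0.012,"dy":0,"dz":0.012,"ax":0,"ay":0,"az":0},{"dx":-0.017,"dy":0,"dz":0.018,"ax":0,"ay":0,"az":0},{"dx":-0.022,"dy":0,"dz":0.024,"ax":0,"ay":0,"az":0},{"dx":-0.027,"dy":0,"dz":0.03,"ax":0,"ay":0,"az":0}]'
python3 - <<'E'
from plant import manip
import cv2
f=manip.grab_frame("scene");cv2.imwrite("pics/scene2.png",cv2.resize(f["image"][120:380,160:380],None,fx=2.3,fy=2.3))
E
```

```text
time: 3.45
tool_pos: [0.5264, -0.1842, 0.244]
tool_rot: [0.001, 1.0, -0.003, -0.0]
contact_force: [-5.2, -1.8, 6.4]
gripper_width: -0.004
```

View pics/scene2.png

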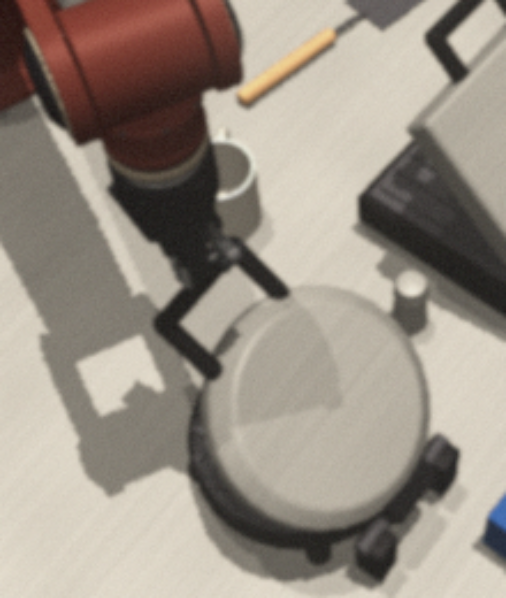

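The fingertips sit on the bar (crop about (210,250)) and the lid is following. The push is drifting slightly towards the bar's front, so I'll advance x a little less.

```bash
python3 -m handwheel '[{"dx":-0.001,"dy":0,"dz":0.006,"ax":0,"ay":0,"az":0},{"dx":-0.003,"dy":0,"dz":0.012,"ax":0,"ay":0,"az":0},{"dx":-0.006,"dy":0,"dz":0.018,"ax":0,"ay":0,"az":0},{"dx":-0.009,"dy":0,"dz":0.024,"ax":0,"ay":0,"az":0},{"dx":-0.012,"dy":0,"dz":0.03,"ax":0,"ay":0,"az":0}]'
python3 s.py .511,-.182,.212
```

```text
time: 4.12
tool_pos: [0.5151, -0.183, 0.2116]
tool_rot: [-0.0, 1.0, -0.003, -0.0]
contact_force: [-1.9, -0.2, 4.0]
gripper_width: -0.007
t 4.125 [ 0.5151 -0.183   0.2116] F [-1.9 -0.2  4. ] q [-0.48 -0.12  1.82  0.    1.45 -0.47] d [-0.0041 -0.001  -0.0004] turn [-0.     0.    -0.006]
```

```bash
python3 -m handwheel '[{"dx":-0.004,"dy":0,"dz":0.006,"ax":0,"ay":0,"az":0},{"dx":-0.008,"dy":0,"dz":0.012,"ax":0,"ay":0,"az":0},{"dx":-0.012,"dy":0,"dz":0.018,"ax":0,"ay":0,"az":0},{"dx":-0.015,"dy":0,"dz":0.024,"ax":0,"ay":0,"az":0},{"dx":-0.018,"dy":0,"dz":0.03,"ax":0,"ay":0,"az":0}]'
python3 -m handwheel '[{"dx":-0.002,"dy":0,"dz":0.006,"ax":0,"ay":0,"az":0},{"dx":-0.004,"dy":0,"dz":0.012,"ax":0,"ay":0,"az":0},{"dx":-0.006,"dy":0,"dz":0.018,"ax":0,"ay":0,"az":0},{"dx":-0.008,"dy":0,"dz":0.024,"ax":0,"ay":0,"az":0},{"dx":-0.01,"dy":0,"dz":0.03,"ax":0,"ay":0,"az":0}]'
python3 s.py .511,-.182,.212
```

```text
time: 4.75
tool_pos: [0.4973, -0.1829, 0.1818]
tool_rot: [-0.0, 1.0, -0.003, 0.0]
contact_force: [1.5, -1.0, 1.6]
gripper_width: -0.002
time: 5.38
tool_pos: [0.4872, -0.183, 0.1517]
tool_rot: [0.0, 1.0, -0.003, -0.0]
contact_force: [-1.1, -0.6, 2.1]
gripper_width: 0.003
t 5.375 [ 0.4872 -0.183   0.1517] F [-1.1 -0.6  2.1] q [-0.5  -0.14  1.93 -0.    1.35 -0.5 ] d [ 0.0238 -0.0011 -0.0603] turn [ 0.     0.    -0.006]
```

```bash
python3 -m handwheel '[{"dx":-0.001,"dy":0,"dz":0.005,"ax":0,"ay":0,"az":0},{"dx":-0.003,"dy":0,"dz":0.01,"ax":0,"ay":0,"az":0},{"dx":-0.005,"dy":0,"dz":0.015,"ax":0,"ay":0,"az":0},{"dx":-0.007,"dy":0,"dz":0.02,"ax":0,"ay":0,"az":0},{"dx":-0.009,"dy":0,"dz":0.025,"ax":0,"ay":0,"az":0}]'
python3 - <<'E'
from plant import manip
import cv2
f=manip.grab_frame("scene");cv2.imwrite("pics/scene3.png",cv2.resize(f["image"][120:380,160:380],None,fx=2.3,fy=2.3))
E
```

```text
time: 6.0
tool_pos: [0.4784, -0.1829, 0.127]
tool_rot: [0.0, 1.0, -0.003, 0.0]
contact_force: [0.9, -0.3, 0.3]
gripper_width: -0.001
```

View pics/scene3.png

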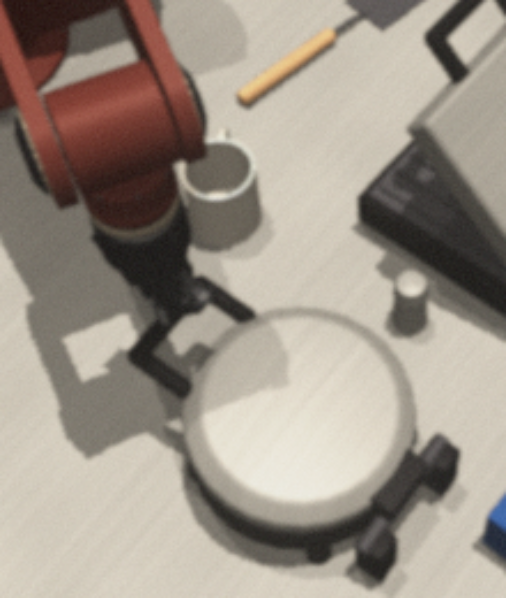

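The lid is nearly flat with the tips at the bar (crop about (185,300)). The force is low, so I'll descend slowly and check.

```bash
python3 -m handwheel '[{"dx":0,"dy":0,"dz":0.003,"ax":0,"ay":0,"az":0},{"dx":-0.001,"dy":0,"dz":0.006,"ax":0,"ay":0,"az":0},{"dx":-0.001,"dy":0,"dz":0.009,"ax":0,"ay":0,"az":0},{"dx":-0.002,"dy":0,"dz":0.012,"ax":0,"ay":0,"az":0}]'
python3 - <<'E'
from plant import manip
from h import *
f=manip.grab_frame("scene");cv2.imwrite("pics/scene4.png",cv2.resize(f["image"][220:340,200:360],None,fx=5,fy=5,interpolation=cv2.INTER_CUBIC))
c=cloud(f)
for p in [(222,272),(225,278),(229,283),(218,276),(300,300),(280,270),(300,330),(260,320),(330,310)]:print(p,c[p[1],p[0]].round(3))
E
```

```text
time: 6.55
tool_pos: [0.4766, -0.1829, 0.1151]
tool_rot: [0.0, 1.0, -0.003, 0.0]
contact_force: [0.9, 1.1, 1.6]
gripper_width: 0.001
(222, 272) [ 0.475 -0.218  0.11 ]
(225, 278) [ 0.492 -0.226  0.114]
(229, 283) [ 0.506 -0.23   0.115]
(218, 276) [ 0.477 -0.232  0.115]
(300, 300) [ 0.647 -0.173  0.112]
(280, 270) [ 0.572 -0.144  0.114]
(300, 330) [ 0.685 -0.223  0.106]
(260, 320) [ 0.607 -0.254  0.108]
(330, 310) [ 0.707 -0.153  0.106]
```

View pics/scene4.png

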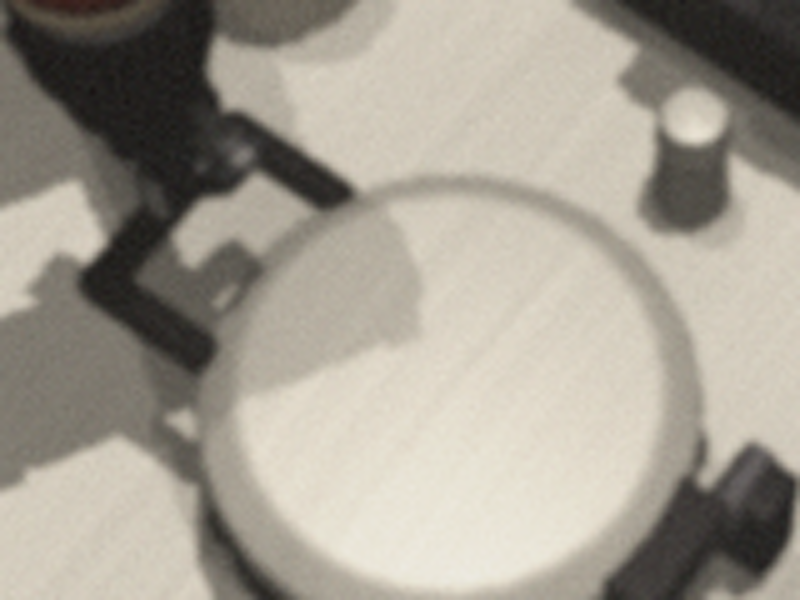

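The bar's top measures about 0.112, which matches the TCP, so the tips are on it. I'll close the last stretch slowly.

```bash
python3 -m handwheel '[{"dx":0,"dy":0,"dz":0.002,"ax":0,"ay":0,"az":0},{"dx":-0.001,"dy":0,"dz":0.004,"ax":0,"ay":0,"az":0},{"dx":-0.001,"dy":0,"dz":0.006,"ax":0,"ay":0,"az":0},{"dx":-0.001,"dy":0,"dz":0.008,"ax":0,"ay":0,"az":0},{"dx":-0.002,"dy":0,"dz":0.010,"ax":0,"ay":0,"az":0}]'
python3 -m handwheel '[{"dx":0,"dy":0,"dz":0.001,"ax":0,"ay":0,"az":0},{"dx":0,"dy":0,"dz":0.002,"ax":0,"ay":0,"az":0},{"dx":0,"dy":0,"dz":0.003,"ax":0,"ay":0,"az":0}]'
```

```text
time: 7.22
tool_pos: [0.4747, -0.1829, 0.1052]
tool_rot: [0.0, 1.0, -0.003, 0.0]
contact_force: [0.5, 0.1, 1.3]
gripper_width: 0.001
time: 7.6
tool_pos: [0.4742, -0.1829, 0.1021]
tool_rot: [0.0, 1.0, -0.003, -0.0]
contact_force: [-1.2, 0.4, 1.2]
gripper_width: -0.003
```

```bash
python3 -m handwheel '[{"dx":0,"dy":0,"dz":0.001,"ax":0,"ay":0,"az":0},{"dx":0,"dy":0,"dz":0.002,"ax":0,"ay":0,"az":0},{"dx":0,"dy":0,"dz":0.003,"ax":0,"ay":0,"az":0}]'
python3 -m handwheel '[{"dx":0,"dy":0,"dz":0.001,"ax":0,"ay":0,"az":0},{"dx":0,"dy":0,"dz":0.001,"ax":0,"ay":0,"az":0}]'
```

```text
time: 7.98
tool_pos: [0.4743, -0.1828, 0.0991]
tool_rot: [-0.0, 1.0, -0.003, -0.0]
contact_force: [-1.0, 0.3, 1.7]
gripper_width: -0.002
time: 8.22
tool_pos: [0.4744, -0.1828, 0.0989]
tool_rot: [-0.0, 1.0, -0.003, -0.0]
contact_force: [-3.1, 1.3, 6.9]
gripper_width: -0.002
```

The stop is reached at z≈0.099, as predicted. I'll press a little more firmly to be sure, then lift.

```bash
python3 -m handwheel '[{"dx":0,"dy":0,"dz":0.0005,"ax":0,"ay":0,"az":0},{"dx":0,"dy":0,"dz":0.001,"ax":0,"ay":0,"az":0},{"dx":0,"dy":0,"dz":0.0015,"ax":0,"ay":0,"az":0},{"dx":0,"dy":0,"dz":0.0015,"ax":0,"ay":0,"az":0}]'
```

```text
time: 8.72
tool_pos: [0.4744, -0.1829, 0.0988]
tool_rot: [-0.0, 1.0, -0.003, -0.0]
contact_force: [-6.2, 2.8, 12.1]
gripper_width: 0.002
```

```bash
python3 -m handwheel '[{"dx":0,"dy":0,"dz":0.001,"ax":0,"ay":0,"az":0},{"dx":0,"dy":0,"dz":0.002,"ax":0,"ay":0,"az":0},{"dx":0,"dy":0,"dz":0.002,"ax":0,"ay":0,"az":0}]'
python3 -m handwheel '[{"dx":0,"dy":0,"dz":-0.006,"ax":0,"ay":0,"az":0},{"dx":0,"dy":0,"dz":-0.015,"ax":0,"ay":0,"az":0},{"dx":0,"dy":0,"dz":-0.04,"ax":0,"ay":0,"az":0},{"dx":0,"dy":0,"dz":-0.09,"ax":0,"ay":0,"az":0},{"dx":0,"dy":0,"dz":-0.14,"ax":0,"ay":0,"az":0}]'
python3 -m handwheel '[{"dx":-0.02,"dy":0.05,"dz":0,"ax":0,"ay":0,"az":0},{"dx":-0.04,"dy":0.1,"dz":0,"ax":0,"ay":0,"az":0},{"dx":-0.06,"dy":0.15,"dz":0,"ax":0,"ay":0,"az":0},{"dx":-0.06,"dy":0.2,"dz":0,"ax":0,"ay":0,"az":0},{"dx":-0.06,"dy":0.2,"dz":0,"ax":0,"ay":0,"az":0}]'
python3 - <<'E'
from plant import manip
from h import *
f=manip.grab_frame("scene");cv2.imwrite("pics/scene5.png",f["image"]);c=cloud(f)
cv2.imwrite("pics/scene5c.png",cv2.resize(f["image"][220:340,200:360],None,fx=5,fy=5,interpolation=cv2.INTER_CUBIC))
d=cloud(manip.grab_frame("top"))
for n,C in(("s",c),("t",d)):
    s=(C[...,2]>.085)&(C[...,2]<.13)&(np.hypot(C[...,0]-.624,C[...,1]+.182)<.08)
    P=C[s];q=P.mean(0);v=np.linalg.svd(P-q)[2][2];v*=np.sign(v[2]);print(n,len(P),q,v)
    b=(abs(C[...,0]-.474)<.006)&(abs(C[...,1]+.182)<.035)&(C[...,2]>.05);print("bar",C[b].mean(0),b.sum())
E
```

```text
time: 9.1
tool_pos: [0.4745, -0.1829, 0.0986]
tool_rot: [-0.0, 1.0, -0.003, -0.001]
contact_force: [-11.9, 5.8, 22.5]
gripper_width: 0.003
time: 9.72
tool_pos: [0.474, -0.1826, 0.2354]
tool_rot: [-0.0, 1.0, -0.003, -0.0]
contact_force: [0.7, -0.1, 0.1]
gripper_width: 0.001
time: 10.35
tool_pos: [0.4123, -0.3849, 0.2341]
tool_rot: [-0.0, 1.0, -0.005, -0.0]
contact_force: [0.4, -0.7, -0.2]
gripper_width: -0.001
s 4366 [ 0.62570136 -0.18426125  0.10541423] [ 0.00292642 -0.0015919   0.99999445]
bar [ 0.4747598  -0.18143769  0.09714281] 189
t 5835 [ 0.62304191 -0.18187255  0.10527557] [ 3.09015648e-04 -1.08230039e-03  9.99999367e-01]
bar [ 0.47386128 -0.1822797   0.09780491] 263
```

View pics/scene5.png

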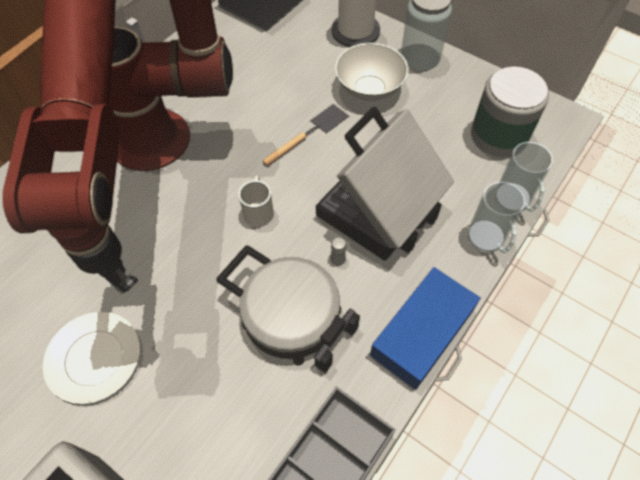

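The picture shows the waffle lid flat on its base (290,300), with the plane level to within about 0.003 rad. The grill is still open at (395,170), the other objects have not moved, and the arm is clear.

```bash
python3 -c "
from plant import manip
print(manip.job_done())"
```

```text
the job is handed in; nothing more can be done
None
```

The round waffle iron's lid is fully closed, and I handed the job in at about 10.5 s of the 40 s allowed. I pushed the handle bar down with the closed fingertips, following its arc. It moved at about 5 cm/s, slowing to under 1 cm/s for the last few millimetres, and needed about 7 N at most. I then pressed it against the stop with about 25 N, lifted off and moved the arm away.

**Closure:** The bar stopped at a height of 0.090 m (centre), as the closed geometry predicts, and did not move further under the extra push. Afterwards both cameras showed the lid level to within 0.003 rad.

**Surroundings:** In the last scene picture the square grill's lid is still open as it was, nothing else has visibly moved, and the gripper touches nothing.

**Checks that failed or disagreed:**
- My first fit of the lid's tilt was poor because edge points got into it. I took the opening angle, about 0.85 rad, from the handle's height instead.
- The contact force dropped to 0.3–2 N in the last third of the stroke. Depth readings there put the top of the bar at 0.110–0.115 m with the fingertips at 0.115 m, so they were still on the bar.
- My first move command was refused because some keys were missing. The arm did not move.

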